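Pack the socket set back into its tray

ROBOT

A 6-joint arm with a two-finger parallel gripper is mounted at the origin on the work surface. World frame = base frame: x ahead of the robot, y to its left, z up, the work surface at z = 0. Lengths are in mm, angles in rad, forces in N, time in s.
With the tool pointing down it reaches from about 400 to 925 mm from the base axis. Payload 12.5 kg.
Tool frame: the origin (TCP) lies midway between the tips of the shut fingers; the grasp point (between the pads) lies 19 mm behind it (env.pinch_z is the z of the grasp point in the tool frame, in mm); z points along the fingers, y is the line along which they close (so a half turn about z gives the same grasp; the last joint's range is limited). The gripper opens to 95 mm and grips with 3 to 60 N. Pads are 20 mm wide; open, the fingers measure 119 mm over their backs; the gripper's body (75 mm by 180 mm) begins 59 mm behind the grasp point.
Start: joints at [-1.392, 0.491, 1.559, -0, 1.092, -0.106], TCP at [175.627, -599.838, 179.261] pointing down, gripper open.
Joint ranges: [-3.1, 3.1], [-0.84, 2.19], [0.05, 2.79], [-1.13, 4.28], [0.06, 2.93], [-2.69, 2.69]. Speed limits (rad/s): [2.22, 2.22, 2.79, 3.14, 3.14, 3.14].

INTERFACE

Orientations are given as [roll, pitch, yaw] about the fixed x, y, z axes, in that order (R = Rz(yaw) Ry(pitch) Rx(roll)).
In Python, from cell import env, eyes gives the robot as it stands.
- The arm moves only by the shell command python3 -m inch 'ROWS'. ROWS is JSON, a list of rows, each a list of 3 entries, a list of its own where there are three numbers: the shift along the tool's x, y, z in units of 60 mm (1.0 is 60 mm), then the turn about the tool's z in units of 5 degrees (1.0 is 5 degrees), then the closure, from -1 (fully open) to 1 (shut). In form: [[[tx, ty, tz], turn, claw], ...]. A call has exactly 10 rows; each row shifts and turns the commanded pose from where the row before left it, along the tool's axes as they then stand; what a row does not reach is not made up. A row lasts 1/8 s, in which the tool goes at most 62.5 mm and 10.7 degrees, less where a joint would pass 70% of its speed; a pose out of reach is approached as far as the arm can. A call is refused whole if a number of a shift passes 1 or a number of a turn 1, either way. A call with a gripper value outside its range is refused whole. The fingers move at their own pace and stop on an object; the grip force is fixed at half the most. Time passes only in rows, so rows that do not move let the fingers close, or fill a call up. It gives the time, the measured TCP pose, the force, the opening and the grip force at its end, in the units of the state.
- env.state(): the state, without advancing time (a new reading comes with each control period).
- eyes.read_camera(name): name is "scene" or "top" or "wrist"; returns a dict with "pixels" (480x640x3 uint8, red, green, blue), "fx", "fy", "cx", "cy" (pixels), "extrinsics" (4x4, takes a point from world to camera coordinates). Camera axes: x right, y down, z forward; pixel columns grow to the right and rows downward; lengths in mm; the calibration is good to about 2 mm. A picture is of the moment at which its call begins. There is no depth.
- env.job_done(): hands the job in; it is judged then, once.
Trained networks look in a picture, given as the dict that the camera call returned (one of the last four; its "shot" number tells which), for a name from the list of things; names that differ only in an ending like _2 or _b are one class to them, and where a whole thing is asked for, a point or a joint stands for the part that bears it (a point fixed in the world has none). Each returns a list of dicts, best first, with "score" (0 to 1); they miss things now and then, are a little off and sometimes report something else, mostly with a low value. They report only what shows in the picture. A call takes as long as a camera call.
- eyes.boxes_of(name, picture): "centre" ([row, column] in pixels, amid what is visible of it).
- eyes.cut_out(name, picture): "mask" (480x640 bool, what is visible of it) and "centre" ([row, column] in pixels, amid what is visible of it).
- eyes.spot_point(name, picture): "centre" ([row, column] in pixels: a listed point, or the origin of a listed thing).
The state is a dict: "t": time; "joints": joint angles; "qvel": joint speeds; "tau": joint torques, N m; "eef_pos": TCP position; "tcp_rot": TCP orientation; "ft_force": force on the tool from outside, world axes, zero at the start; "moment": the same for the moment, N m; "opening": opening from 0.0 (shut) to 1.0 (fully open); "grip_force": force on a finger pad.
Only numpy, scipy, OpenCV 4.12 (cv2) and the standard library are available. Lean on these libraries where they do the work, as an engineer would, in place of code of your own. Each camera call takes 0.05 s, during which the arm holds its last target. There are 200 camera calls.

TASK

Put the chrome socket set away in the grey tray: stand each of the three chrome sockets upright in the cell whose lining matches its coloured sleeve, and lay the ratchet flat along the long trough, either way round. The black impact sockets belong to someone else: leave them standing where they are.

Things in the scene. Friction and masses are not known exactly. Their poses are not given: they have to be found in the camera images.
- chrome_red: deep socket standing on the 3 mm thick green work mat: bright chrome metal neck 28 mm across and 40 mm high on a 34 mm wide, 30 mm high red plastic sleeve, 70 mm tall in all, 0.15 to 0.26 kg. Origin: centre of its underside, z up along its axis; its yaw means nothing. Belongs in the tray, in the cell with the red lining
- chrome_yellow: deep socket standing on the 3 mm thick green work mat: bright chrome metal neck 28 mm across and 40 mm high on a 34 mm wide, 30 mm high yellow plastic sleeve, 70 mm tall in all, 0.15 to 0.26 kg. Origin: centre of its underside, z up along its axis; its yaw means nothing. Belongs in the tray, in the cell with the yellow lining
- chrome_blue: deep socket standing on the 3 mm thick green work mat: bright chrome metal neck 28 mm across and 40 mm high on a 34 mm wide, 30 mm high blue plastic sleeve, 70 mm tall in all, 0.15 to 0.26 kg. Origin: centre of its underside, z up along its axis; its yaw means nothing. Belongs in the tray, in the cell with the blue lining
- black_red: deep socket standing on the 3 mm thick green work mat: black metal neck 28 mm across and 40 mm high on a 34 mm wide, 30 mm high red plastic sleeve, 70 mm tall in all, 0.15 to 0.26 kg. Origin: centre of its underside, z up along its axis; its yaw means nothing. An impact socket, not part of this set: stays where it stands
- black_blue: deep socket standing on the 3 mm thick green work mat: black metal neck 28 mm across and 40 mm high on a 34 mm wide, 30 mm high blue plastic sleeve, 70 mm tall in all, 0.15 to 0.26 kg. Origin: centre of its underside, z up along its axis; its yaw means nothing. An impact socket, not part of this set: stays where it stands
- ratchet: ratchet handle lying on the mat, 200 mm long, 0.3 to 0.52 kg. Origin: underside, mid-length; x along it to the round head, z up. Red grip 26 mm wide, 24 high, x -100 to 0 mm; chrome shank 14 mm wide, 5 to 19 mm up, x 0 to 68; chrome head 36 mm across, 24 high at x 82, drive square on top to 36 mm. Centre of mass near x -7 mm; hold it across the red grip near x -12
- tray: grey tool tray fixed to the bench left or right of the mat, 140 (x) by 240 mm (y); walls 14 mm high, 4 thick, floor 3. Origin: centre of underside. Inside, the half x -66 to -2 mm, y -116 to 116 is one long trough for the ratchet, middle at x -34, y 0; the half x 2 to 66 is three cells side by side along y, each 64 by 75 mm with a coloured lining
- lining_red: red rubber lining 62 by 72 mm, 2 mm thick, fixed on the floor of one of the tray's cells (which one varies). Origin: centre of its underside, so its top is 2 mm higher and 5 mm above the bench
- lining_yellow: yellow rubber lining 62 by 72 mm, 2 mm thick, fixed on the floor of one of the tray's cells (which one varies). Origin: centre of its underside, so its top is 2 mm higher and 5 mm above the bench
- lining_blue: blue rubber lining 62 by 72 mm, 2 mm thick, fixed on the floor of one of the tray's cells (which one varies). Origin: centre of its underside, so its top is 2 mm higher and 5 mm above the bench

How it is judged:
By the outcome, as a careful person would: the job done as asked, in the order asked, and still so for the second after the job is handed in, with the robot touching nothing.
It also fails if it takes over 120 s, if anything falls off the work surface, if the arm or the gripper's body presses on something with over 40 N, if the wrist force passes 120 N, or if a joint passes its speed limit or range.

## Working session

There is one attempt and no reset: what is moved stays moved. The work goes in short steps, Python scripts to look and compute and a shell command to move; the robot and the scene stay as the last step left them, time stands still between calls to the robot, and variables do not carry over. Pictures are saved under pics/ and viewed, at most 14 in all, crops included, and the job is handed in when it is done.

```bash
ls; mkdir -p pics
python3 - <<'E'
from cell import env, eyes
import cv2
for n in("top","scene"):
    p=eyes.read_camera(n); cv2.imwrite(f"pics/{n}0.png",p["pixels"][:,:,::-1])
    print(n,p["fx"],p["cx"],p["cy"],p["extrinsics"].round(3).tolist())
print(env.state(), env.pinch_z)
E
```

```text
pics
top 456.9138236132151 322.3451928729073 238.7584556659042 [[-0.007, -0.999, 0.041, 6.232], [-0.998, 0.005, -0.07, 546.015], [0.069, -0.041, -0.997, 786.174], [0.0, 0.0, 0.0, 1.0]]
scene 586.5404989067565 315.3016504321002 237.07829717654727 [[-0.643, 0.766, -0.006, 349.024], [0.645, 0.537, -0.543, -355.445], [-0.413, -0.353, -0.84, 1357.17], [0.0, 0.0, 0.0, 1.0]]
{'t': 0.1, 'joints': array([-1.39157977e+00,  4.91534181e-01,  1.55941108e+00, -1.69371372e-05,
        1.09170405e+00, -1.05663349e-01]), 'qvel': array([-0.00200376, -0.00113027, -0.00094332,  0.00163699, -0.00289599,
        0.00039004]), 'tau': array([ 4.90995735e-03, -6.13622832e+01, -2.58605880e+01,  6.94875629e-02,
        4.70440881e-02, -5.70591578e-05]), 'eef_pos': array([ 175.5833687 , -599.55426675,  178.69074958]), 'tcp_rot': array([-3.14054030e+00, -9.65042521e-05,  2.84887668e-01]), 'ft_force': array([-0.97821501, -0.27898672,  0.17748686]), 'moment': array([0.02012186, 0.04096933, 0.00092404]), 'grip_force': 0.0, 'opening': 1.000571474794045} -18.8
```

View pics/top0.png

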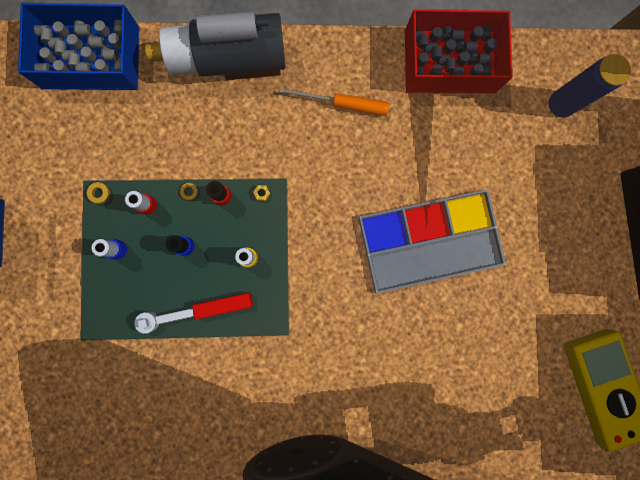

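View pics/scene0.png

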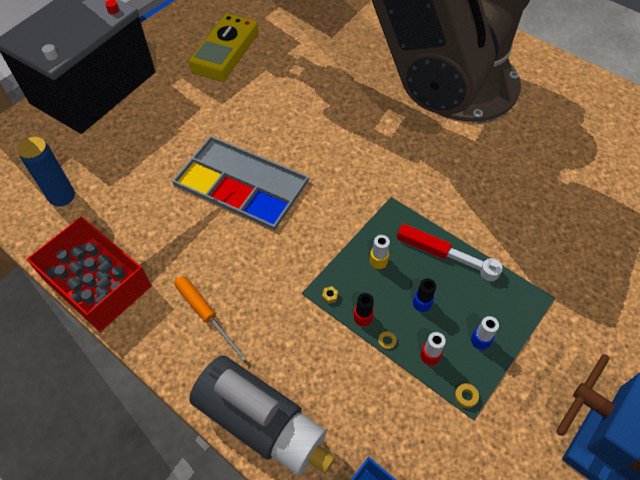

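The top view shows the tray at the right (cells blue (384,231), red (427,222), yellow (468,213), with the trough below). Chrome sockets: red ~(140,203), blue ~(108,248), yellow ~(246,257). Black ones are at (218,192) and (180,244), and the ratchet runs from its head (145,322) to (250,300).

```bash
cat > h.py <<'E'
import numpy as np, cv2
from cell import env, eyes
def plane(p,rc,z):
    E=np.array(p["extrinsics"]);R,t=E[:3,:3],E[:3,3]
    d=R.T@np.array([(rc[1]-p["cx"])/p["fx"],(rc[0]-p["cy"])/p["fy"],1]);c=-R.T@t
    return (c+d*(z-c[2])/d[2])[:2]
def proj(p,X):
    E=np.array(p["extrinsics"]);c=E[:3,:3]@np.array(X)+E[:3,3]
    return np.array([c[1]/c[2]*p["fy"]+p["cy"],c[0]/c[2]*p["fx"]+p["cx"]])
E
python3 - <<'E'
from h import *
for cam in("top","scene"):
    p=eyes.read_camera(cam)
    for n in "chrome_red chrome_yellow chrome_blue black_red black_blue ratchet tray lining_red lining_yellow lining_blue".split():
        z={'l':3,'t':0}.get(n[0],3)
        s=eyes.spot_point(n,p)[:2]; m=eyes.cut_out(n,p)[:1]
        o=[(round(d["score"],2),plane(p,d["centre"],z).round(1).tolist()) for d in s]
        if m:
            M=m[0]["mask"]; r=np.argwhere(M)
            k=r.mean(0); o.append(("maskc",k.round().tolist()))
            if n[0]=='l': o.append(("z5",plane(p,k,5).round(1).tolist()))
            if n=="ratchet":
                w=np.array([plane(p,q,12) for q in r]);c=w.mean(0);v=np.linalg.svd(w-c,full_matrices=False)[2][0]
                o.append((c.round(1),v.round(3),((w-c)@v).min().round(),((w-c)@v).max().round()))
        print(cam,n,o)
    # chrome/black neck top circle check
E
```

```text
top chrome_red [(0.97, [609.5, 314.6]), ('maskc', [202.0, 141.0])]
top chrome_yellow [(0.63, [517.9, 138.7]), ('maskc', [257.0, 247.0])]
top chrome_blue [(0.78, [531.1, 368.8]), ('maskc', [248.0, 110.0])]
top black_red [(0.59, [622.1, 176.2]), (0.56, [562.0, -111.3]), ('maskc', [193.0, 219.0])]
top black_blue [(0.59, [532.4, 247.3]), ('maskc', [244.0, 180.0])]
top ratchet [(0.56, [417.8, 232.2]), ('maskc', [311.0, 194.0]), (array([421.1, 226.7]), array([ 0.205, -0.979]), np.float64(-103.0), np.float64(101.0))]
top tray [(0.9, [545.3, -191.5]), ('maskc', [251.0, 434.0])]
top lining_red [(0.62, [572.4, -191.6]), ('maskc', [222.0, 427.0]), ('z5', [576.4, -188.4])]
top lining_yellow [(0.63, [589.2, -267.0]), ('maskc', [213.0, 469.0]), ('z5', [592.4, -264.9])]
top lining_blue [(0.61, [562.9, -106.9]), ('maskc', [231.0, 385.0]), ('z5', [559.6, -110.5])]
scene chrome_red [(0.73, [604.2, 307.1]), (0.19, [535.9, 245.8]), ('maskc', [349.0, 433.0])]
scene chrome_yellow [(0.55, [521.3, 130.8]), ('maskc', [252.0, 380.0])]
scene chrome_blue [(0.74, [529.3, 350.1]), (0.53, [575.8, -184.9]), ('maskc', [253.0, 380.0])]
scene black_red [(0.75, [619.5, 173.4]), ('maskc', [310.0, 364.0])]
scene black_blue [(0.56, [530.2, 243.9])]
scene ratchet [(0.8, [417.7, 226.8]), ('maskc', [252.0, 448.0]), (array([419.8, 220.3]), array([-0.204,  0.979]), np.float64(-101.0), np.float64(102.0))]
scene tray [(0.82, [534.5, -194.2]), ('maskc', [177.0, 246.0])]
scene lining_red [(0.97, [578.1, -189.6]), ('maskc', [192.0, 231.0]), ('z5', [576.4, -193.2])]
scene lining_yellow [(0.62, [595.2, -272.8]), (0.4, [529.2, 354.9]), ('maskc', [178.0, 200.0]), ('z5', [591.3, -269.1])]
scene lining_blue [(0.57, [566.0, -113.5]), ('maskc', [207.0, 265.0]), ('z5', [559.9, -115.6])]
```

```bash
python3 -m inch '[[[0,0,0],-1,0],[[0,0,0],-1,0],[[0,0,0],-1,0],[[0,0,0],-1,0],[[0,0,0],-1,0],[[0,0,0],-1,0],[[0,0,0],-1,0],[[0,0,0],-1,0],[[0,0,0],-1,0],[[0,0,0],-1,0]]'
python3 -m inch '[[[0,0,0],-1,0],[[0,0,0],-1,0],[[0,0,0],-1,0],[[0,0,0],-0.9,0],[[0,0,0],-0.84,0],[[0.8,0.6,0],0,0],[[0.8,0.6,0],0,0],[[0.8,0.6,0],0,0],[[0.8,0.6,0],0,0],[[0.8,0.6,0],0,0]]'
python3 -m inch '[[[0.8,0.6,0],0,0],[[0.8,0.28,0],0,0],[[0.8,0.28,0],0,0],[[0.8,0.28,0],0,0],[[0.8,0.28,0],0,0],[[0.8,0.28,0],0,0],[[0.8,0.28,0],0,0],[[0.8,0.28,0],0,0],[[0,0,0],0,0],[[0,0,0],0,0]]'
```

```text
t: 3.45
eef_pos: [175.6, -599.8, 179.2]
tcp_rot: [3.142, 0.0, 1.16]
ft_force: [0.0, 0.1, -0.5]
opening: 0.5
grip_force: 0.0
t: 4.7
eef_pos: [356.5, -358.3, 179.4]
tcp_rot: [3.141, 0.001, 1.571]
ft_force: [1.7, -1.3, -0.2]
opening: 0.499
grip_force: 0.0
t: 5.95
eef_pos: [508.8, 24.0, 179.1]
tcp_rot: [-3.141, 0.0, 1.572]
ft_force: [-0.5, 0.6, -0.5]
opening: 0.501
grip_force: 0.0
```

```bash
python3 -m inch '[[[0.5,0,0],0,0],[[0.5,0,0],0,0],[[0.5,0,0],0,0],[[0.3,0.17,0],0,0],[[0,0,0],0,0],[[0,0,0],0,0],[[0,0,0],0,0],[[0,0,0],0,0],[[0,0,0],0,0],[[0,0,0],0,0]]'
cat > w.py <<'E'
from h import *
import sys
p=eyes.read_camera("wrist");s=env.state();print(s["eef_pos"].round(1),proj(p,s["eef_pos"]).round(),np.array(p["extrinsics"]).round(2).tolist())
cv2.imwrite(f"pics/{sys.argv[1]}.png",p["pixels"][:,:,::-1])
for n in sys.argv[2:]:
    for d in eyes.spot_point(n,p)[:2]: print(n,round(d["score"],2),d["centre"],plane(p,d["centre"],5 if n[0]=='l' else 3).round(1))
    for d in eyes.cut_out(n,p)[:1]:
        c=np.argwhere(d["mask"]).mean(0);print(" mask",c.round(),plane(p,c,5).round(1))
E
python3 w.py w1 chrome_yellow black_blue chrome_red chrome_blue ratchet
```

```text
t: 7.2
eef_pos: [519.2, 132.2, 179.2]
tcp_rot: [-3.142, 0.0, 1.571]
ft_force: [0.6, -0.0, -0.7]
opening: 0.497
grip_force: 0.0
[519.2 132.2 179.2] [263. 322.] [[1.0, 0.0, 0.0, -519.43], [0.0, -0.97, 0.24, 99.61], [0.0, -0.24, -0.97, 421.01], [0.0, 0.0, 0.0, 1.0]]
chrome_yellow 0.6 [214.5, 316.1] [512.4 132.7]
 mask [220. 319.] [515.3 126.4]
black_blue 0.86 [108.5, 337.6] [535.4 246.2]
black_blue 0.69 [132.6, 227.7] [417.7 221.6]
 mask [104. 340.] [537.7 250.6]
chrome_red 0.93 [39.3, 411.1] [608.9 312.1]
 mask [ 27. 422.] [618.8 322.5]
ratchet 0.79 [132.0, 227.6] [417.6 222.2]
 mask [121. 226.] [417.1 233.2]
```

View pics/w1.png

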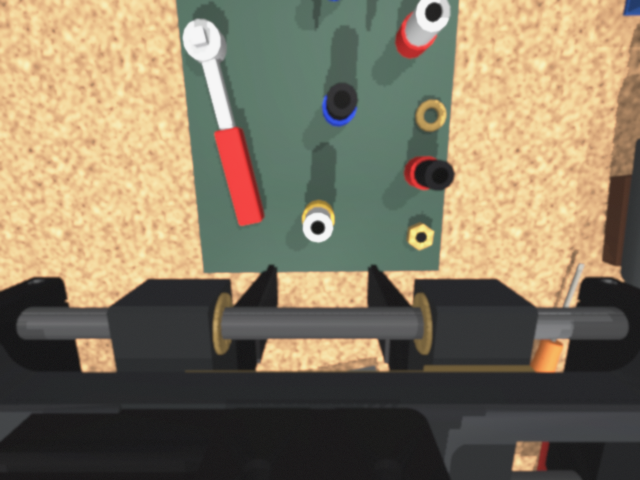

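The wrist view shows the yellow socket's mouth at (col 318,row 227). I can project that at z = 73 and compare it with the mouths in the top and scene views.

Run:
```python
from h import *
w=eyes.read_camera("wrist");t=eyes.read_camera("top");s=eyes.read_camera("scene")
print("Y",plane(w,(227,318),73),plane(t,(257,244),73),plane(s,(241,381),73))
print("R",plane(w,(11,433),73),plane(t,(200,134),73),plane(s,(340,435),73))
print("B",plane(t,(246,100),73),plane(s,(324,490),73))
```

```text
Y [515.31411276 133.15156764] [513.11269135 132.97793383] [515.43399872 129.45503648]
R [608.71840139 312.15640473] [606.85146557 311.09949134] [610.99173275 307.20271823]
B [532.2526817  363.40475042] [530.78673873 359.98116587]
```

```bash
python3 -m inch '[[[0,-0.07,0.4],0,0],[[0,0,0.5],0,0],[[0,0,0.5],0,0],[[0,0,0.4],0,0],[[0,0,0.3],0,0],[[0,0,0.25],0,0],[[0,0,0],0,1],[[0,0,0],0,1],[[0,0,0],0,1],[[0,0,0],0,1]]'
python3 -m inch '[[[0,0,0],0,1],[[0,0,0],0,1],[[0,0,-0.2],0,1],[[0,0,-0.4],0,1],[[0,0,-0.4],0,1],[[0,0,-0.5],0,1],[[0,0,-0.5],0,1],[[0,0,0],0,1],[[0,0,0],0,1],[[0,0,0],0,1]]'
```

```text
t: 9.15
eef_pos: [515.2, 132.3, 38.7]
tcp_rot: [3.141, -0.0, 1.571]
ft_force: [1.2, 1.2, -0.3]
opening: 0.139
grip_force: 0.0
t: 10.4
eef_pos: [514.5, 132.2, 157.4]
tcp_rot: [-3.14, 0.0, 1.571]
ft_force: [-0.7, -0.1, 0.5]
opening: 0.007
grip_force: 0.0
```

```bash
python3 w.py w2 chrome_yellow
python3 - <<'E'
from h import *
s=eyes.read_camera("scene")["pixels"][180:420,280:600,::-1];cv2.imwrite("pics/s2.png",cv2.resize(s,None,fx=2,fy=2))
E
```

```text
[514.6 132.2 157.4] [263. 322.] [[1.0, 0.0, -0.0, -514.52], [0.0, -0.97, 0.24, 104.65], [-0.0, -0.24, -0.97, 400.65], [0.0, 0.0, 0.0, 1.0]]
chrome_yellow 0.91 [219.5, 320.6] [512.7 131. ]
 mask [225. 323.] [515.4 125.8]
```

View pics/s2.png

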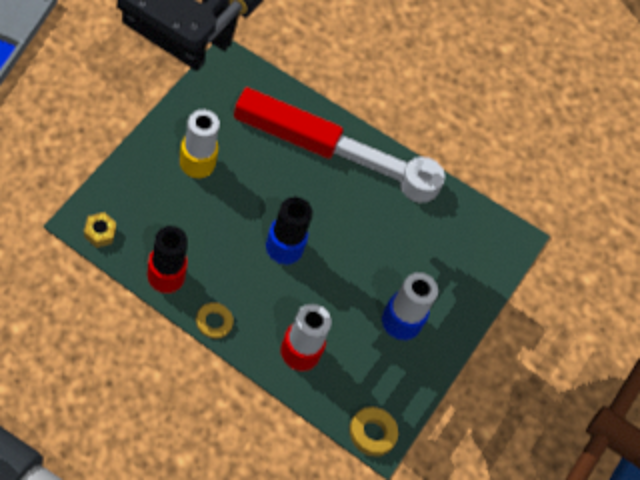

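View pics/w2.png

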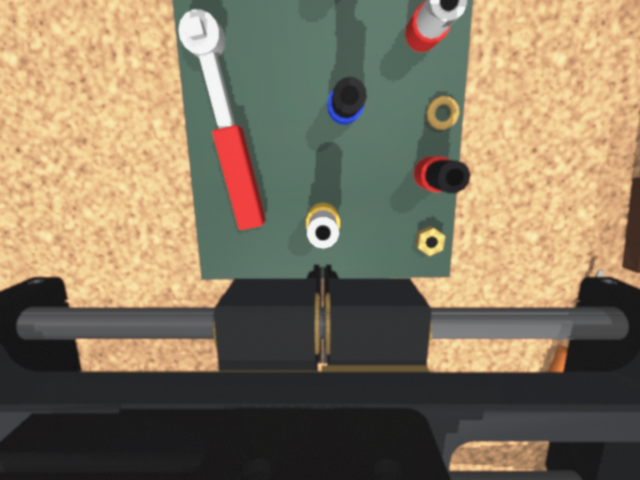

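The socket still stands undisturbed at the same spot, with the fingers shut above it (wrist tips (322,270), mouth (323,232)). I'll open, go down again, and look before closing.

```bash
python3 -m inch '[[[0,0,0],0,0],[[0,0,0],0,0],[[0,0,0],0,0],[[0,0,0],0,0],[[0,0,0],0,0],[[0,0,0],0,0],[[0,0,0.5],0,0],[[0,0,0.4],0,0],[[0,0,0.3],0,0],[[0,0,0],0,0]]'
python3 w.py w3 chrome_yellow
python3 - <<'E'
from h import *
p=eyes.read_camera("scene");print(proj(p,env.state()["eef_pos"]))
s=p["pixels"][130:330,280:480,::-1];w=cv2.imread("pics/w3.png")
cv2.imwrite("pics/s3.png",np.hstack([cv2.resize(s,(400,400)),cv2.resize(w[100:400,120:520],(400,300)).copy() if 0 else cv2.resize(w[120:420,170:470],(400,400))]))
E
```

```text
t: 11.85
eef_pos: [514.4, 132.2, 85.3]
tcp_rot: [-3.139, 0.0, 1.571]
ft_force: [0.4, 0.3, -0.1]
opening: 0.498
grip_force: 0.0
[515.  132.3  86.2] [264. 323.] [[1.0, 0.0, -0.0, -514.4], [0.0, -0.97, 0.24, 122.04], [-0.0, -0.24, -0.97, 331.05], [0.0, 0.0, 0.0, 1.0]]
chrome_yellow 0.86 [234.4, 320.2] [512.5 131.5]
chrome_yellow 0.43 [93.2, 351.4] [537.1 246. ]
 mask [245. 323.] [515.2 122.8]
[237.56843148 383.03079746]
```

View pics/s3.png

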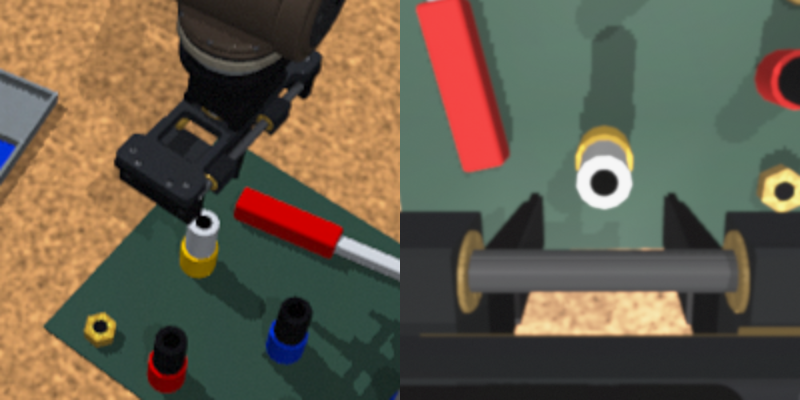

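```bash
python3 -m inch '[[[0,0,0.4],0,0],[[0,0,0.4],0,0],[[0,0,0],0,0],[[0,0,0],0,0],[[0,0,0],0,0],[[0,0,0],0,0],[[0,0,0],0,0],[[0,0,0],0,0],[[0,0,0],0,0],[[0,0,0],0,0]]'
python3 w.py w4 chrome_yellow
python3 - <<'E'
from h import *
p=eyes.read_camera("scene");print(proj(p,env.state()["eef_pos"]))
s=p["pixels"][180:300,320:440,::-1];w=cv2.imread("pics/w4.png")
cv2.imwrite("pics/s4.png",np.hstack([cv2.resize(s,(400,400)),cv2.resize(w[120:420,170:470],(400,400))]))
E
```

```text
t: 13.3
eef_pos: [515.0, 132.2, 38.2]
tcp_rot: [-3.142, 0.0, 1.571]
ft_force: [-0.2, 0.2, -0.5]
opening: 0.5
grip_force: 0.0
[515.  132.3  38.2] [263. 322.] [[1.0, 0.0, 0.0, -515.12], [0.0, -0.97, 0.24, 133.84], [0.0, -0.24, -0.97, 284.23], [0.0, 0.0, 0.0, 1.0]]
chrome_yellow 0.59 [247.2, 318.8] [512.5 133.1]
 mask [266. 322.] [515.  119.5]
[251.97646083 380.69928466]
```

View pics/s4.png

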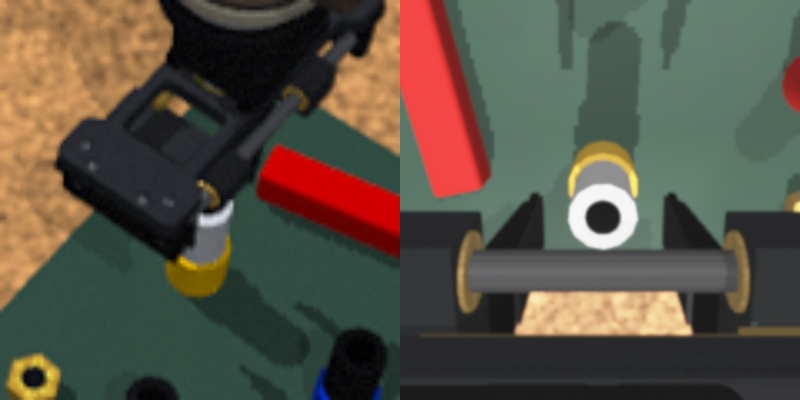

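```bash
python3 -m inch '[[[0,0,0],0,0.7],[[0,0,0],0,0.7],[[0,0,0],0,0.7],[[0,0,0],0,0.7],[[0,0,0],0,0.7],[[0,0,0],0,0.7],[[0,0,0],0,0.7],[[0,0,0],0,0.7],[[0,0,0],0,0.7],[[0,0,0],0,0.7]]'
python3 w.py w5 chrome_yellow
python3 - <<'E'
from h import *
p=eyes.read_camera("scene")
s=p["pixels"][180:300,320:440,::-1];w=cv2.imread("pics/w5.png")
cv2.imwrite("pics/s5.png",np.hstack([cv2.resize(s,(400,400)),cv2.resize(w[120:420,170:470],(400,400))]))
E
```

```text
t: 14.75
eef_pos: [515.0, 132.3, 38.2]
tcp_rot: [3.142, 0.0, 1.571]
ft_force: [-0.7, 0.4, -0.1]
opening: 0.149
grip_force: 0.0
[515.  132.3  38.2] [263. 322.] [[1.0, 0.0, 0.0, -515.14], [0.0, -0.97, 0.24, 133.85], [0.0, -0.24, -0.97, 284.22], [0.0, 0.0, 0.0, 1.0]]
chrome_yellow 0.63 [246.6, 320.4] [513.7 133.6]
 mask [261. 322.] [514.9 122.9]
```

View pics/s5.png

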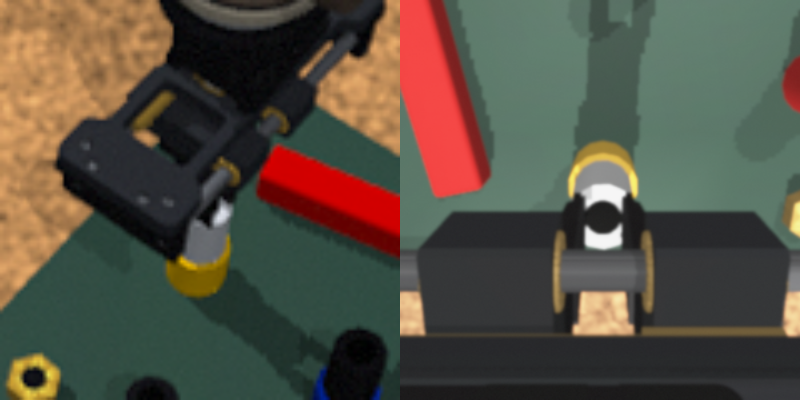

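In this view the fingers have closed to 14 mm over the socket's rim: the pads sit above the mouth, so the true height is greater than I assumed. I'll open, go lower, and close again.

```bash
python3 -m inch '[[[0,0,0],0,0],[[0,0,0],0,0],[[0,0,0],0,0],[[0,0,0],0,0],[[0,0,0],0,0],[[0,0,0.1],0,0],[[0,0,0.1],0,0],[[0,0,0.1],0,0],[[0,0,0.1],0,0],[[0,0,0],0,0]]'
python3 w.py w6 chrome_yellow
python3 - <<'E'
from h import *
p=eyes.read_camera("scene")
s=p["pixels"][180:300,320:440,::-1];w=cv2.imread("pics/w6.png")
cv2.imwrite("pics/s6.png",np.hstack([cv2.resize(s,(400,400)),cv2.resize(w[120:420,170:470],(400,400))]))
E
```

```text
t: 16.2
eef_pos: [514.8, 132.2, 13.7]
tcp_rot: [-3.141, 0.0, 1.571]
ft_force: [2.0, -0.4, -0.1]
opening: 0.5
grip_force: 0.0
[514.9 132.2  13.9] [263. 323.] [[1.0, 0.0, -0.0, -514.83], [0.0, -0.97, 0.24, 139.64], [0.0, -0.24, -0.97, 260.88], [0.0, 0.0, 0.0, 1.0]]
chrome_yellow 0.57 [256.6, 319.3] [512.7 133.4]
 mask [273. 322.] [514.8 122.3]
```

View pics/s6.png

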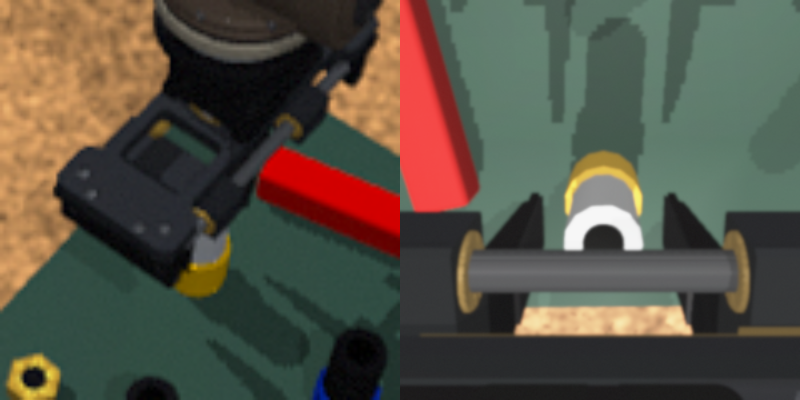

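```bash
python3 -m inch '[[[0,0,0],0,0.4],[[0,0,0],0,0.4],[[0,0,0],0,0.5],[[0,0,0],0,0.5],[[0,0,0],0,0.5],[[0,0,0],0,0.5],[[0,0,0],0,0.5],[[0,0,0],0,0.5],[[0,0,0],0,0.5],[[0,0,0],0,0.5]]'
```

```text
t: 17.65
eef_pos: [515.0, 132.2, 14.2]
tcp_rot: [3.142, 0.0, 1.571]
ft_force: [-1.8, -0.7, 3.5]
opening: 0.29
grip_force: 30.0
```

Gripping 27.6 mm, so it holds the neck. Since the height reads low, I'll regrasp 9 mm deeper for a firmer hold, then lift.

```bash
python3 -m inch '[[[0,0,0],0,0],[[0,0,0],0,0],[[0,0,0],0,0],[[0,0,0.08],0,0],[[0,0,0.07],0,0],[[0,0,0],0,0.5],[[0,0,0],0,0.5],[[0,0,0],0,0.5],[[0,0,0],0,0.5],[[0,0,0],0,0.5]]'
python3 -m inch '[[[0,0,0],0,1],[[0,0,0],0,1],[[0,0,0],0,1],[[0,0,-0.2],0,1],[[0,0,-0.4],0,1],[[0,0,-0.5],0,1],[[0,0,-0.5],0,1],[[0,0,-0.4],0,1],[[0,0,0],0,1],[[0,0,0],0,1]]'
python3 - <<'E'
from h import *
p=eyes.read_camera("scene");q=eyes.read_camera("wrist")
s=p["pixels"][130:290,300:460,::-1]
cv2.imwrite("pics/s7.png",np.hstack([cv2.resize(s,(400,400)),cv2.resize(q["pixels"][120:420,170:470,::-1],(400,400))]))
print(env.state()["eef_pos"], q["fx"],q["cy"])
E
```

```text
t: 18.9
eef_pos: [515.0, 132.3, 5.2]
tcp_rot: [3.141, 0.0, 1.571]
ft_force: [0.2, 0.2, -0.8]
opening: 0.286
grip_force: 30.0
t: 20.15
eef_pos: [514.5, 132.2, 124.6]
tcp_rot: [-3.141, 0.0, 1.571]
ft_force: [-0.2, -0.2, -1.1]
opening: 0.289
grip_force: 30.0
[514.45623674 132.19693026 124.21043495] 339.58601223826673 238.79480697361944
```

View pics/s7.png

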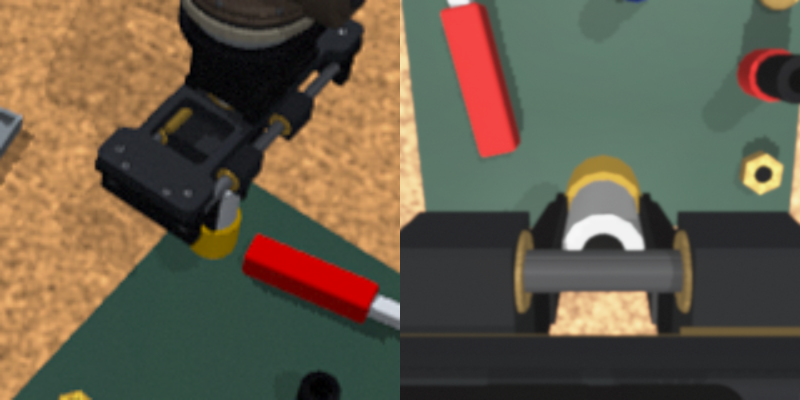

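The socket is held upright by its neck. I'll carry it to the yellow cell at about (592,-267).

```bash
python3 -m inch '[[[-0.5,0.1,0],0,1],[[-0.9,0.17,0],0,1],[[-0.9,0.17,0],0,1],[[-0.9,0.17,0],0,1],[[-0.9,0.17,0],0,1],[[-0.9,0.17,0],0,1],[[-0.9,0.17,0],0,1],[[-0.5,0.1,0],0,1],[[-0.25,0.07,0],0,1],[[0,0,0],0,1]]'
python3 w.py w8 lining_yellow lining_red tray chrome_yellow;python3 - <<'E'
from h import *
t=eyes.read_camera("top");a=t["pixels"][160:310,340:540,::-1];b=cv2.imread("pics/w8.png")[60:360,120:520]
cv2.imwrite("pics/c8.png",np.hstack([cv2.resize(a,(400,300)),cv2.resize(b,(400,300))]))
E
```

```text
t: 21.5
eef_pos: [592.3, -266.7, 124.3]
tcp_rot: [-3.14, -0.001, 1.57]
ft_force: [0.0, 0.2, -1.9]
opening: 0.291
grip_force: 30.0
[ 592.3 -265.9  124.6] [262. 322.] [[1.0, 0.0, -0.0, -591.9], [0.0, -0.97, 0.24, -273.94], [-0.0, -0.24, -0.97, 271.87], [0.0, 0.0, 0.0, 1.0]]
lining_yellow 0.87 [226.9, 319.3] [ 589.4 -268.5]
 mask [216. 323.] [ 593.4 -257.2]
lining_red 0.87 [139.5, 304.4] [ 575.8 -186.4]
lining_red 0.69 [52.0, 286.3] [ 561.  -113.5]
 mask [140. 305.] [ 576.4 -187.1]
tray 0.75 [150.8, 268.8] [ 542.4 -196.5]
 mask [136. 240.] [ 516.4 -183.3]
chrome_yellow 0.68 [262.8, 321.1] [ 591.2 -305.9]
chrome_yellow 0.32 [223.1, 322.2] [ 592.3 -265.1]
 mask [274. 322.] [ 592.5 -317.5]
```

View pics/c8.png

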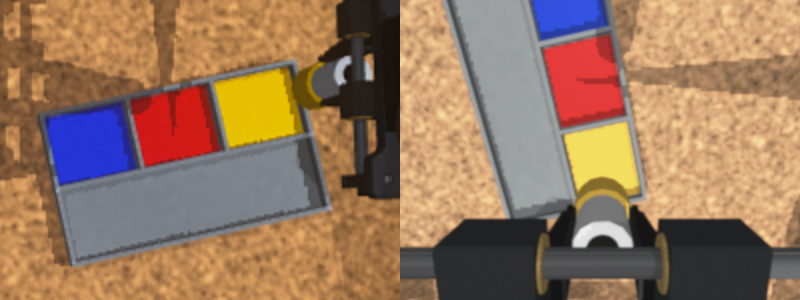

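The socket hangs over the yellow cell (in the top view its sleeve is where it should project). I'll lower and release.

```bash
python3 -m inch '[[[0,0,0.3],0,1],[[0,0,0.4],0,1],[[0,0,0.4],0,1],[[0,0,0.35],0,1],[[0,0,0.25],0,1],[[0,0,0.14],0,1],[[0,0,0.08],0,1],[[0,0,0],0,1],[[0,0,0],0,1],[[0,0,0],0,1]]'
```

```text
t: 23.25
eef_pos: [592.7, -266.8, 10.6]
tcp_rot: [3.141, 0.001, 1.571]
ft_force: [0.2, 0.3, -1.9]
opening: 0.29
grip_force: 30.0
```

```bash
python3 -m inch '[[[0,0,0.03],0,1],[[0,0,0],0,0.2],[[0,0,0],0,0],[[0,0,0],0,0],[[0,0,0],0,0],[[0,0,-0.3],0,0],[[0,0,-0.5],0,0],[[0,0,-0.6],0,0],[[0,0,-0.6],0,0],[[0,0,0],0,0]]'
```

```text
t: 24.5
eef_pos: [593.8, -267.4, 132.4]
tcp_rot: [3.136, 0.003, 1.571]
ft_force: [0.9, -0.2, 0.3]
opening: 0.502
grip_force: 0.0
```

```bash
python3 -m inch '[[[0.9,0.03,0],0,0],[[1,0.03,0],0,0],[[1,0.03,0],0,0],[[1,0.03,0],0,0],[[1,0.03,0],0,0],[[1,0.03,0],0,0],[[1,0.03,0],0,0],[[1,0.03,0],0,0],[[1,0.03,0],0,0],[[0.74,0,0],0,0]]'
python3 - <<'E'
from h import *
t=eyes.read_camera("top");w=eyes.read_camera("wrist")
print(env.state()["eef_pos"])
cv2.imwrite("pics/c9.png",np.hstack([cv2.resize(t["pixels"][160:310,340:540,::-1],(400,300)),cv2.resize(w["pixels"][60:360,120:520,::-1],(400,300))]))
E
```

```text
t: 25.75
eef_pos: [607.9, 314.1, 128.0]
tcp_rot: [-3.141, 0.0, 1.572]
ft_force: [0.5, -0.7, 0.3]
opening: 0.498
grip_force: 0.0
[607.46577347 315.66803554 127.6687383 ]
```

View pics/c9.png

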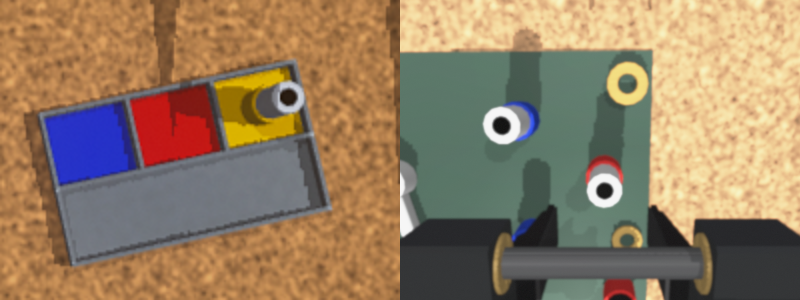

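Yellow stands in its cell. The red socket's mouth lies under the tool, so I'll descend and grip it.

```bash
python3 -m inch '[[[0,0,0.3],0,0],[[0,0,0.5],0,0],[[0,0,0.5],0,0],[[0,0,0.4],0,0],[[0,0,0.2],0,0],[[0,0,0.15],0,0],[[0,0,0],0,0.5],[[0,0,0],0,0.5],[[0,0,0],0,0.5],[[0,0,0],0,0.5]]'
```

```text
t: 27.1
eef_pos: [609.0, 311.8, 6.0]
tcp_rot: [3.14, -0.0, 1.571]
ft_force: [0.1, 0.1, 3.5]
opening: 0.292
grip_force: 30.0
```

```bash
python3 -m inch '[[[0,0,0],0,1],[[0,0,0],0,1],[[0,0,-0.2],0,1],[[0,0,-0.4],0,1],[[0,0,-0.5],0,1],[[0,0,-0.5],0,1],[[0,0,-0.4],0,1],[[-0.3,0,0],0,1],[[-0.6,-0.04,0],0,1],[[-0.9,-0.06,0],0,1]]'
python3 -m inch '[[[-0.9,-0.06,0],0,1],[[-0.9,-0.06,0],0,1],[[-0.9,-0.06,0],0,1],[[-0.9,-0.06,0],0,1],[[-0.9,-0.06,0],0,1],[[-0.9,-0.06,0],0,1],[[-0.7,-0.06,0],0,1],[[-0.38,-0.02,0],0,1],[[0,0,0],0,1],[[0,0,0],0,1]]'
```

```text
t: 28.35
eef_pos: [601.5, 202.2, 123.8]
tcp_rot: [-3.14, 0.001, 1.573]
ft_force: [0.9, -0.2, -1.7]
opening: 0.289
grip_force: 30.0
t: 29.6
eef_pos: [576.0, -184.2, 124.8]
tcp_rot: [-3.141, -0.0, 1.572]
ft_force: [-0.6, -0.3, -1.5]
opening: 0.291
grip_force: 30.0
```

```bash
python3 -m inch '[[[-0.1,0,0.3],0,1],[[0,0,0.4],0,1],[[0,0,0.4],0,1],[[0,0,0.35],0,1],[[0,0,0.25],0,1],[[0,0,0.14],0,1],[[0,0,0.08],0,1],[[0,0,0],0,1],[[0,0,0],0,1],[[0,0,0],0,1]]'
python3 -m inch '[[[0,0,0.03],0,1],[[0,0,0],0,0.2],[[0,0,0],0,0],[[0,0,0],0,0],[[0,0,0],0,0],[[0,0,-0.3],0,0],[[0,0,-0.5],0,0],[[0,0,-0.6],0,0],[[0,0,-0.6],0,0],[[0,0,0],0,0]]'
```

```text
t: 30.85
eef_pos: [576.5, -191.3, 10.5]
tcp_rot: [3.141, 0.0, 1.571]
ft_force: [-0.2, 0.2, -2.2]
opening: 0.29
grip_force: 30.0
t: 32.1
eef_pos: [577.6, -191.6, 132.2]
tcp_rot: [3.136, 0.003, 1.571]
ft_force: [0.0, 0.2, -0.6]
opening: 0.498
grip_force: 0.0
```

```bash
python3 -m inch '[[[0.9,-0.08,0],0,0],[[0.96,-0.08,0],0,0],[[0.96,-0.08,0],0,0],[[0.96,-0.08,0],0,0],[[0.96,-0.08,0],0,0],[[0.96,-0.08,0],0,0],[[0.96,-0.08,0],0,0],[[0.96,-0.08,0],0,0],[[0.96,-0.08,0],0,0],[[0.64,-0.03,0],0,0]]'
python3 - <<'E'
from h import *
import time
w=eyes.read_camera("wrist");w=eyes.read_camera("wrist")
t=eyes.read_camera("top");print(env.state()["eef_pos"])
for d in eyes.spot_point("chrome_blue",w)[:2]: print(d["score"],d["centre"],plane(w,d["centre"],3))
cv2.imwrite("pics/c10.png",np.hstack([cv2.resize(t["pixels"][160:310,340:540,::-1],(400,300)),cv2.resize(w["pixels"][60:360,120:520,::-1],(400,300))]))
E
```

```text
t: 33.35
eef_pos: [530.2, 364.4, 128.0]
tcp_rot: [-3.141, 0.0, 1.573]
ft_force: [0.2, -1.4, 0.4]
opening: 0.499
grip_force: 0.0
[530.28424638 363.31259417 127.65452025]
0.97 [227.1, 322.6] [530.32630487 364.5910735 ]
```

View pics/c10.png

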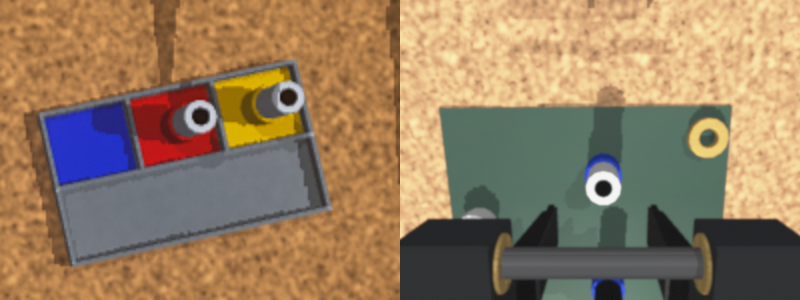

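Red stands in its cell, and the blue socket is centred between the fingers.

```bash
python3 -m inch '[[[0,0,0.3],0,0],[[0,0,0.5],0,0],[[0,0,0.5],0,0],[[0,0,0.4],0,0],[[0,0,0.2],0,0],[[0,0,0.15],0,0],[[0,0,0],0,0.5],[[0,0,0],0,0.5],[[0,0,0],0,0.5],[[0,0,0],0,0.5]]'
```

```text
t: 34.8
eef_pos: [531.4, 362.2, 5.9]
tcp_rot: [3.141, -0.0, 1.571]
ft_force: [-1.3, -0.4, 5.1]
opening: 0.288
grip_force: 30.0
```

```bash
python3 -m inch '[[[0,0,0],0,1],[[0,0,0],0,1],[[0,0,-0.2],0,1],[[0,0,-0.4],0,1],[[0,0,-0.5],0,1],[[0,0,-0.5],0,1],[[0,0,-0.4],0,1],[[-0.3,0,0],0,1],[[-0.6,0.06,0],0,1],[[-0.9,0.06,0],0,1]]'
python3 -m inch '[[[-0.9,0.06,0],0,1],[[-0.9,0.06,0],0,1],[[-0.9,0.06,0],0,1],[[-0.9,0.06,0],0,1],[[-0.9,0.06,0],0,1],[[-0.9,0.06,0],0,1],[[-0.5,0,0],0,1],[[-0.22,0,0],0,1],[[0,0,0],0,1],[[0,0,0],0,1]]'
python3 -m inch '[[[0,0,0.3],0,1],[[0,0,0.4],0,1],[[0,0,0.4],0,1],[[0,0,0.35],0,1],[[0,0,0.25],0,1],[[0,0,0.14],0,1],[[0,0,0.08],0,1],[[0,0,0],0,1],[[0,0,0],0,1],[[0,0,0],0,1]]'
```

```text
t: 36.05
eef_pos: [537.5, 252.5, 123.9]
tcp_rot: [-3.14, 0.001, 1.573]
ft_force: [0.9, 0.2, -1.9]
opening: 0.29
grip_force: 30.0
t: 37.3
eef_pos: [559.8, -112.1, 125.0]
tcp_rot: [-3.141, -0.0, 1.572]
ft_force: [-0.3, 0.2, -1.4]
opening: 0.289
grip_force: 30.0
t: 38.55
eef_pos: [560.3, -113.3, 10.4]
tcp_rot: [3.141, 0.0, 1.571]
ft_force: [0.7, -0.4, -1.6]
opening: 0.287
grip_force: 30.0
```

```bash
python3 -m inch '[[[0,0,0.03],0,1],[[0,0,0],0,0.2],[[0,0,0],0,0],[[0,0,0],0,0],[[0,0,0],0,0],[[0,0,-0.3],0,0],[[0,0,-0.5],0,0],[[0,0,-0.6],0,0],[[0,0,-0.6],0,0],[[0,0,0],0,0]]'
python3 - <<'E'
from h import *
t=eyes.read_camera("top");s=eyes.read_camera("scene")
cv2.imwrite("pics/c11.png",np.hstack([cv2.resize(t["pixels"][160:310,340:540,::-1],(400,300)),cv2.resize(t["pixels"][170:350,70:310,::-1],(400,300))]))
# ratchet: red grip centre & head centre
for p in(t,s):
    m=eyes.cut_out("ratchet",p)[0]["mask"];h=cv2.cvtColor(p["pixels"],cv2.COLOR_RGB2HSV)
    g=m&(h[...,1]>120)&((h[...,0]<12)|(h[...,0]>168))
    w=np.array([plane(p,q,22) for q in np.argwhere(g)]);print(g.sum(),w.mean(0),cv2.minAreaRect(w.astype(np.float32)))
    w=np.array([plane(p,q,15) for q in np.argwhere(m)]);print(cv2.minAreaRect(w.astype(np.float32)))
E
```

```text
t: 39.8
eef_pos: [561.2, -113.4, 130.7]
tcp_rot: [3.137, 0.002, 1.571]
ft_force: [-1.1, -0.1, -0.0]
opening: 0.498
grip_force: 0.0
834 [431.81789747 177.12340495] ((431.75537109375, 177.10707092285156), (25.035512924194336, 101.20582580566406), 11.697875022888184)
((423.92974853515625, 227.3674774169922), (34.96183776855469, 201.24758911132812), 13.583820343017578)
898 [435.97915553 174.77653334] ((435.8976745605469, 174.1586456298828), (38.50300216674805, 100.7274398803711), 11.602473258972168)
((423.35980224609375, 222.1005859375), (49.453773498535156, 201.0256805419922), 13.603043556213379)
```

View pics/c11.png

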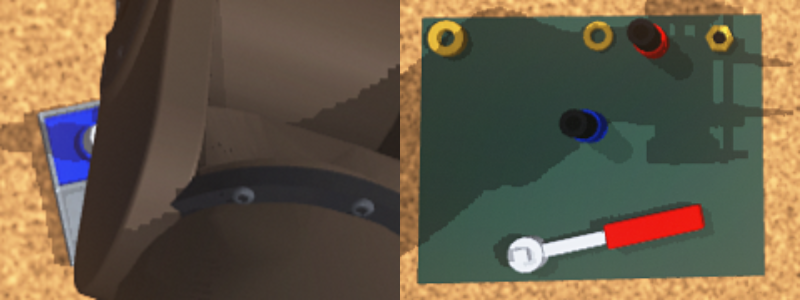

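The black sockets are untouched and the blue one is in its cell. The wrist-image geometry (finger gap against tip row) and the missed grasp agree: the real fingertips sit about 40 mm behind the reported TCP. For the ratchet I'll find the height by test closures. I'm going over it at (424,214), yaw 101.7°.

```bash
python3 -m inch '[[[0.65,-0.27,0],0,0],[[0.8,-0.33,0],0,0],[[0.8,-0.33,0],0,0],[[0.8,-0.34,0],0,0],[[0.8,-0.34,0],0,0],[[0.8,-0.33,0],0,0],[[0.8,-0.33,0],0,0],[[0,0,0],-0.8,0],[[0,0,0],-0.8,0],[[0,0,0],-0.74,0]]'
python3 - <<'E'
from h import *
w=eyes.read_camera("wrist");w=eyes.read_camera("wrist");print(env.state()["eef_pos"],env.state()["tcp_rot"])
h=cv2.cvtColor(w["pixels"],cv2.COLOR_RGB2HSV)
g=(h[...,1]>140)&((h[...,0]<10)|(h[...,0]>170))&(h[...,2]>110)
n,l,st,c=cv2.connectedComponentsWithStats(g.astype(np.uint8))
for i in range(1,n):
    if st[i,4]>300:
        q=np.argwhere(l==i);q=np.array([plane(w,x,25) for x in q],np.float32);print(st[i],cv2.minAreaRect(q))
t=eyes.read_camera("top")
for n in("chrome_red","chrome_blue","chrome_yellow"):
    for d in eyes.spot_point(n,t)[:1]: print(n,d["score"],plane(t,d["centre"],5))
E
```

```text
t: 41.25
eef_pos: [423.2, 213.9, 127.2]
tcp_rot: [-3.14, 0.0, 1.778]
ft_force: [-0.1, 0.1, 1.3]
opening: 0.497
grip_force: 0.0
[423.36062384 213.76279212 127.30548514] [-3.13983399e+00  3.21097442e-04  1.77623560e+00]
[ 309  215   28   93 2477] ((430.2700500488281, 181.7009735107422), (25.600128173828125, 91.86781311035156), 12.67888355255127)
chrome_red 0.76 [ 577.69769993 -189.1976193 ]
chrome_blue 0.96 [ 560.16798795 -109.28072683]
chrome_yellow 0.69 [ 586.60330758 -273.05201539]
```

```bash
python3 -m inch '[[[0,0,0.3],0,0],[[0,0,0.5],0,0],[[0,0,0.5],0,0],[[0,0,0.5],0,0],[[0,0,0.3],0,0],[[0,0,0.15],0,0],[[0,0,0.1],0,0],[[0,0,0],0,0.6],[[0,0,0],0,0.6],[[0,0,0],0,0.6]]'
python3 -m inch '[[[0,0,0],0,0.6],[[0,0,0],0,0.6],[[0,0,0],0,0.6],[[0,0,0],0,0.6],[[0,0,0],0,0.6],[[0,0,0],0,0.6],[[0,0,0],0,0.6],[[0,0,0],0,0.6],[[0,0,0],0,0.6],[[0,0,0],0,0.6]]'
```

```text
t: 42.8
eef_pos: [424.0, 213.9, -12.3]
tcp_rot: [3.141, -0.0, 1.775]
ft_force: [-1.1, 0.3, 3.0]
opening: 0.267
grip_force: 30.0
t: 44.05
eef_pos: [424.0, 213.9, -12.4]
tcp_rot: [3.141, -0.0, 1.775]
ft_force: [-1.1, 0.1, 6.7]
opening: 0.27
grip_force: 30.0
```

It grips already at −12, so the tips are at 23–27 mm there. I'll open, go 16 mm deeper, and regrip.

```bash
python3 -m inch '[[[0,0,0],0,0],[[0,0,0],0,0],[[0,0,0],0,0],[[0,0,0.1],0,0],[[0,0,0.1],0,0],[[0,0,0.07],0,0],[[0,0,0],0,1],[[0,0,0],0,1],[[0,0,0],0,1],[[0,0,0],0,1]]'
python3 -m inch '[[[0,0,0],0,1],[[0,0,0],0,1],[[0,0,-0.1],0,1],[[0,0,-0.2],0,1],[[0,0,-0.4],0,1],[[0,0,-0.5],0,1],[[0,0,-0.5],0,1],[[0,0,-0.3],0,1],[[0,0,0],0,1],[[0,0,0],0,1]]'
```

```text
t: 45.3
eef_pos: [423.9, 213.9, -28.9]
tcp_rot: [3.141, 0.0, 1.775]
ft_force: [1.4, 0.4, 0.2]
opening: 0.274
grip_force: 30.0
t: 46.55
eef_pos: [423.3, 213.7, 90.6]
tcp_rot: [-3.141, 0.0, 1.775]
ft_force: [-0.3, -0.9, -4.2]
opening: 0.271
grip_force: 30.0
```

```bash
python3 -m inch '[[[-0.4,0,0],0,1],[[-0.9,0,0],0,1],[[-0.9,0,0],0,1],[[-0.9,0,0],0,1],[[-0.9,0,0],0,1],[[-0.9,0,0],0,1],[[-0.9,0,0],0,1],[[-0.9,0,0],0,1],[[-0.4,0,0],0,1],[[-0.2,0,0],0,1]]'
python3 -m inch '[[[0,0,0],0,1],[[0,0,0],0,1],[[0,0,0],0,1],[[0,0,0],0,1],[[0,0,0],0,1],[[0,0,0],0,1],[[0,0,0],0,1],[[0,0,0],0,1],[[0,0,0],0,1],[[0,0,0],0,1]]'
python3 - <<'E'
from h import *
s=env.state()["eef_pos"];print(s,env.state()["tcp_rot"])
w=eyes.read_camera("wrist");t=eyes.read_camera("top")
a=1.775;u=np.array([np.cos(a),np.sin(a)]);v=np.array([np.sin(a),-np.cos(a)])
for n in("lining_blue","lining_red","lining_yellow"):
  for p in(w,t):
    for d in eyes.cut_out(n,p)[:1]:
        q=np.argwhere(d["mask"]);g=np.array([plane(p,x,5) for x in q])-s[:2];al=g@u;la=g@v
        print(n,len(q),"along",np.percentile(al,[1,99]).round(1),"lat",np.percentile(la,[2,98]).round(1), cv2.minAreaRect(g.astype(np.float32))[2])
h=cv2.cvtColor(t["pixels"],cv2.COLOR_RGB2HSV)
for p in (w,t):
    for d in eyes.cut_out("ratchet",p)[:1]:
        g=np.array([plane(p,x,135) for x in np.argwhere(d["mask"])])-s[:2];print("ratchet",len(g),d["score"],np.percentile(g@u,[0,100]).round(),np.percentile(g@v,[1,99]).round(1))
E
```

```text
t: 47.8
eef_pos: [512.3, -215.6, 90.1]
tcp_rot: [-3.14, -0.001, 1.774]
ft_force: [-0.7, 0.0, -4.4]
opening: 0.274
grip_force: 30.0
t: 49.05
eef_pos: [512.7, -215.0, 91.0]
tcp_rot: [-3.142, 0.0, 1.775]
ft_force: [-0.9, 0.4, -4.5]
opening: 0.27
grip_force: 30.0
[ 512.73578825 -215.04619466   91.01906908] [-3.14158008e+00  6.38954823e-05  1.77527262e+00]
lining_blue 4744 along [ 56. 128.] lat [37.1 97.2] 13.159476280212402
lining_blue 937 along [ 57.7 128.1] lat [37.9 97.5] 11.853767395019531
lining_red 3646 along [-22.2  49.4] lat [37.8 97.5] 10.169209480285645
lining_red 804 along [-21.2  48.1] lat [38.4 97.1] 11.85521411895752
lining_yellow 833 along [-50.  -31.6] lat [38.9 97.6] 14.404121398925781
ratchet 13909 0.93 [-46. 114.] [-16.9  16.2]
ratchet 1085 0.87 [-13. 114.] [-17.3  16.4]
```

Everything is aligned: the trough centre is within 1 mm of the ratchet both ways. I'll lower in two stages.

```bash
python3 -m inch '[[[0,0,0.2],0,1],[[0,0,0.3],0,1],[[0,0,0.4],0,1],[[0,0,0.3],0,1],[[0,0,0.2],0,1],[[0,0,0.1],0,1],[[0,0,0.1],0,1],[[0,0,0],0,1],[[0,0,0],0,1],[[0,0,0],0,1]]'
```

```text
t: 50.8
eef_pos: [512.9, -215.1, -4.6]
tcp_rot: [3.141, 0.001, 1.775]
ft_force: [-0.2, -0.4, -4.0]
opening: 0.274
grip_force: 30.0
```

```bash
python3 -m inch '[[[0,0,0.06],0,1],[[0,0,0.06],0,1],[[0,0,0.06],0,1],[[0,0,0.06],0,1],[[0,0,0.06],0,1],[[0,0,0.03],0,1],[[0,0,0],0,1],[[0,0,0],0,1],[[0,0,0],0,1],[[0,0,0],0,1]]'
```

```text
t: 52.05
eef_pos: [512.8, -215.1, -24.7]
tcp_rot: [3.141, 0.0, 1.775]
ft_force: [-0.7, 0.2, -3.4]
opening: 0.272
grip_force: 30.0
```

```bash
python3 -m inch '[[[0,0,0.03],0,1],[[0,0,0.025],0,1],[[0,0,0],0,1],[[0,0,0],0,0.35],[[0,0,0],0,0.35],[[0,0,0],0,0.35],[[0,0,0],0,0.35],[[0,0,-0.1],0,0.35],[[0,0,-0.2],0,0.35],[[0,0,-0.3],0,0.35]]'
python3 -m inch '[[[0,0,-0.5],0,0.35],[[0,0,-0.8],0,0.35],[[0,0,-0.8],0,0.35],[[0.8,0,0],0,0.35],[[0.9,0,0],0,0.35],[[0.9,0,0],0,0.35],[[0.9,0,0],0,0.35],[[0.9,0,0],0,0],[[0,0,0],0,0],[[0,0,0],0,0]]'
python3 - <<'E'
from h import *
import time
for cam in("top","scene"):
    p=eyes.read_camera(cam)
    for n in "chrome_red chrome_yellow chrome_blue black_red black_blue ratchet lining_red lining_blue lining_yellow".split():
        for d in eyes.spot_point(n,p)[:1]: print(cam,n,round(d["score"],2),plane(p,d["centre"],5).round(1))
    for d in eyes.cut_out("ratchet",p)[:1]:
        w=np.array([plane(p,x,15) for x in np.argwhere(d["mask"])],np.float32);print(cv2.minAreaRect(w))
E
```

```text
t: 53.3
eef_pos: [512.7, -215.0, 8.8]
tcp_rot: [-3.141, -0.0, 1.775]
ft_force: [-0.2, 0.5, 0.5]
opening: 0.327
grip_force: 0.0
t: 54.55
eef_pos: [459.4, 43.3, 134.5]
tcp_rot: [3.141, 0.001, 1.776]
ft_force: [-0.8, 0.2, 0.5]
opening: 0.493
grip_force: 0.0
top chrome_red 0.8 [ 580.5 -181. ]
top chrome_yellow 0.95 [ 591.6 -268.4]
top chrome_blue 0.63 [ 557.4 -111.4]
top black_red 0.75 [623.  180.6]
top black_blue 0.83 [535.1 247.9]
top ratchet 0.82 [ 509.3 -194.1]
top lining_red 0.86 [ 574.8 -191.5]
top lining_blue 0.81 [ 559.1 -108.5]
top lining_yellow 0.94 [ 589.4 -263.5]
((511.79046630859375, -204.87969970703125), (35.610816955566406, 205.53411865234375), 12.72309398651123)
scene chrome_red 0.9 [ 578.  -190.3]
scene chrome_yellow 0.83 [ 591.  -274.3]
scene chrome_blue 0.84 [ 556.1 -121.9]
scene black_red 0.64 [616.7 177.1]
scene black_blue 0.72 [536.9 243.3]
scene ratchet 0.76 [ 514. -192.]
scene lining_red 0.94 [ 571.6 -181. ]
scene lining_blue 0.88 [ 557.3 -114.6]
scene lining_yellow 0.93 [ 594.4 -266.1]
((508.71832275390625, -208.01284790039062), (48.58208084106445, 208.78704833984375), 10.427373886108398)
```

```bash
python3 -c "
from cell import env
print(env.job_done())"
```

```text
the job is handed in; nothing more can be done
None
```

I handed the job in at about 55 s: the final camera fixes put the three chrome sockets in their matching cells and the ratchet in the trough, with the black sockets where they started. I saw red and yellow standing in their cells, but the arm hid most of blue's cell and I had no picture views left, so blue and the ratchet are confirmed only by camera fixes.

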